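# Lock the spindle of a hull-turning stand with its pin

### The arm

A 6-joint arm with a two-finger parallel gripper is mounted at the origin on the work surface. World frame = base frame: x ahead of the robot, y to its left, z up, the work surface at z = 0. Lengths are in m, angles in rad, forces in N, time in s.
With the tool pointing down it reaches from about 0.325 to 1 m from the base axis. Payload 5.1 kg.
Tool frame: the origin (TCP) lies midway between the tips of the shut fingers; the grasp point (between the pads) lies 19 mm behind it (robot.grasp_offset is the distance from the TCP to the grasp point, in m); z points along the fingers, y is the line along which they close (so a half turn about z gives the same grasp; the last joint's range is limited). The gripper opens to 85 mm and grips with 20 to 120 N. Pads are 22 mm wide; open, the fingers measure 114 mm over their backs; the gripper's body (76 mm by 85 mm) begins 54 mm behind the grasp point. The pads swing forward as they close: fully open they stand 13 mm farther back than shut.
Start: joints at [-1.385, 0.124, 1.65, -0, 1.367, -0.083], TCP at [0.173, -0.627, 0.231] pointing down, gripper open.
Joint ranges: [-2.61, 2.61], [-1.02, 2.33], [0.03, 2.71], [-1.35, 4.49], [0.32, 2.68], [-2.91, 2.91]. Speed limits (rad/s): [2.57, 2.57, 3.14, 3.14, 3.14, 3.14].

### API

Orientations are given as a unit quaternion [x, y, z, w].
In Python, from cell import robot gives the robot as it stands.
- The arm moves only by the shell command python3 -m creep 'ROWS' [FORCE]. ROWS is text: rows parted by semicolons, each of 5 numbers parted by spaces: the closure, from -1 (fully open) to 1 (shut), then the shift along the tool's x, y, z in units of 50 mm (1.0 is 50 mm), then the turn about the tool's z in units of 5 degrees (1.0 is 5 degrees). A call has 1 to 5 rows; each row is the pose to reach, as a shift and turn from the pose commanded when the call began, along the tool's axes at that moment; what a row does not reach only later rows make up. A row lasts 1/8 s, in which the tool goes at most 62.5 mm and 10.7 degrees, less where a joint would pass 70% of its speed; a pose out of reach is approached as far as the arm can. A call with a gripper value outside its range is refused whole. The fingers move at their own pace and stop on an object; FORCE is the grip in N (left out, the last holds). Time passes only in rows, so rows that repeat a pose let the fingers close. It gives the time, the measured TCP pose, the force, the opening and the grip force at its end, in the units of the state.
- robot.sense(): the state, without advancing time (a new reading comes with each control period).
- robot.get_image(name): name is "scene" or "side" or "wrist"; returns (picture, depth): 420x560x3 uint8, blue, green, red; 420x560 float32, m along the optical axis (not along the pixel's ray), 0 where there is no reading.
- robot.camera_info(name): a dict with "fx", "fy", "cx", "cy" (pixels), "origin" and "rotation" of the camera in the world; the wrist camera has in their place "hand_eye" (4x4, takes a point from camera to tool coordinates, whose origin is the TCP and whose axes are the flange's). Camera axes: x right, y down, z forward; pixel columns grow to the right and rows downward; lengths in m; the calibration is good to about 2 mm. A picture is of the moment at which its call begins: read the wrist's pose just before it. camera_info takes no time and is no camera call.
- robot.close_job(): hands the job in; it is judged then, once.
The state is a dict: "time_s": time; "q": joint angles; "dq": joint speeds; "joint_efforts": joint torques, N m; "ee_pos": TCP position; "orientation": TCP orientation; "force": force on the tool from outside, world axes, zero at the start; "wrist_torque": the same for the moment, N m; "finger_gap": finger opening in m; "gripper_force": force on a finger pad.
Only numpy, scipy, OpenCV 4.12 (cv2) and the standard library are available. Lean on these libraries where they do the work, as an engineer would, in place of code of your own. Each camera call takes 0.05 s, during which the arm holds its last target. There are 200 camera calls.

### The job

Lock the spindle of the hull-turning stand: take the steel locking pin out of its plywood rack and stand it in the hole on top of the bearing block, so that it rests on the spindle. Let go of it and turn the handwheel slowly until the pin drops a little into the spindle's hidden cross-hole, stop as soon as it catches without forcing the wheel against the pin, then push the pin gently but fully home, head flush on the block. Leave the bottles and the metal bowl alone.

Things in the scene. Friction and masses are not known exactly. Their poses are not given: they have to be found in the camera images.
- headstock: fixed plywood stand: base plate 150 x 230 x 12 mm carrying a bearing block (76 mm in x, 44 in y, flat top 120 mm above the table). Origin on the table under the block's centre, z up; yaw varies within 0.35 rad. The spindle runs along its y axis, 70 mm up: handwheel at y = -100 mm, a round faceplate (radius 38 mm) at y = +50 to +60 mm
- guide_hole (a point): mouth of the upright guide hole in the middle of the block's flat top, 120 mm above the table: 11 mm in diameter with a 2.5 mm countersink; leads 26 mm straight down onto the spindle. Axes as the headstock's
- wheel_center (a point): centre of the handwheel, a plain unmarked plywood disc, radius 45 mm, 12 mm thick in y, on a bare neck of radius 8 mm; 70 mm above the table, y along the spindle, 72 mm clear of the block. Fingers can straddle it from above and pinch its rim. Turns at least a full turn either way, drag about 0.06 N m (2 N at the rim), stays where it is left
- spindle_mid (a point): middle of the spindle inside the block, on its axis, 70 mm above the table (axes of the fixed headstock: does not turn). Spindle 48 mm thick, with one hidden cross-hole right through, 12 mm wide, upright every half turn, angle unknown. When it passes at under 0.7 rad/s below the standing pin, the pin drops 8 mm onto a friction slug in the hole; the wheel then blocks within 0.3 rad
- pin: loose steel pin, about 90 g: shank 10 mm in diameter, 82 mm long, edge of the tip eased; plain cylindrical head on top, 22 mm in diameter, 30 mm tall (112 mm in all). Origin at the tip, z towards the head. Starts upright in the rack, tip 10 mm above the table; on the spindle 94; dropped 86; home 38. Dropped to home takes a 7 to 10 N push; a wheel left pressing jams it (ease it back 0.15 rad)
- rack: fixed plywood block 70 x 70 x 50 mm with one 12 mm hole, 40 mm deep, in the middle of its top; the pin stands in it. Origin at the centre of the underside
- glue: bystander: bottle with a cap, 48 mm in diameter, 130 mm tall; origin at the centre of its underside
- varnish: bystander: bottle with a cap, 52 mm in diameter, 150 mm tall; origin at the centre of its underside
- bowl: bystander: low metal bowl 60 mm across and 35 mm tall; origin at the centre of its underside
Things that resemble listed ones, but are neither listed nor needed, are in the scene too. Of the things like the pin, leave any that is orange; of the rest the larger one is meant.

How it is judged:
By the outcome, as a careful person would: the job done as asked, in the order asked, and still so for the second after the job is handed in, with the robot touching nothing.
It also fails if it takes over 72 s, if anything falls off the work surface, if the arm or the gripper's body presses on something with over 40 N, if the wrist force passes 120 N, or if a joint passes its speed limit or range.

## Working session

There is one attempt and no reset: what is moved stays moved. The work goes in short steps, Python scripts to look and compute and a shell command to move; the robot and the scene stay as the last step left them, time stands still between calls to the robot, and variables do not carry over. Pictures are saved under pics/ and viewed, at most 10 in all, crops included, and the job is handed in when it is done.

```bash
mkdir -p pics; ls; cat > h.py <<'E'
import numpy as np, cv2
from cell import robot
from scipy.spatial.transform import Rotation as R
def cam(name):
    c=robot.camera_info(name)
    if 'origin' in c: return c,np.array(c['origin']),np.array(c['rotation']).reshape(3,3)
    s=robot.sense(); H=np.array(c['hand_eye']).reshape(4,4); T=np.eye(4)
    T[:3,:3]=R.from_quat(s['orientation']).as_matrix(); T[:3,3]=s['ee_pos']; T=T@H
    return c,T[:3,3],T[:3,:3]
def ray(C,u,v):
    c,o,r=C; return o, r@np.array([(u-c['cx'])/c['fx'],(v-c['cy'])/c['fy'],1.])
def plane(C,u,v,z):
    o,d=ray(C,u,v); return o+d*(z-o[2])/d[2]
def cloud(C,dep):
    c,o,r=C; v,u=np.indices(dep.shape); P=np.stack([(u-c['cx'])/c['fx']*dep,(v-c['cy'])/c['fy']*dep,dep],-1)
    P=P@r.T+o; P[dep<=0]=np.nan; return P
def toolshift(d):
    s=robot.sense(); return R.from_quat(s['orientation']).as_matrix().T@np.array(d)/0.05
def proj(C,p):
    c,o,r=C; q=r.T@(np.array(p)-o); return q[0]/q[2]*c['fx']+c['cx'],q[1]/q[2]*c['fy']+c['cy']
def snap(name):
    C=cam(name); im,d=robot.get_image(name); return C,im,d
E
python3 - <<'E'
from h import *
for n in ['scene','side']:
    C,im,d=snap(n); cv2.imwrite(f'pics/{n}0.png',im); np.savez(f'{n}0.npz',im=im,d=d); print(n,C)
s=robot.sense(); print(s)
E
```

```text
picsTraceback (most recent call last):
  File "<stdin>", line 3, in <module>
  File "h.py", line 22, in snap
    C=cam(name); im,d=robot.get_image(name); return C,im,d
  File "h.py", line 6, in cam
    if 'origin' in c: return c,np.array(c['origin']),np.array(c['rotation']).reshape(3,3)
                                                     ~~~~~~~~~~~~~~~~~~~~~~~~~~~~~~~^^^^^
ValueError: cannot reshape array of size 4 into shape (3,3)
```

Rotation is a quaternion.

```bash
sed -i "s/np.array(c\['rotation'\]).reshape(3,3)/R.from_quat(c['rotation']).as_matrix()/" h.py
python3 - <<'E'
from h import *
for n in ['scene','side']:
    C,im,d=snap(n); cv2.imwrite(f'pics/{n}0.png',im); np.savez(f'{n}0.npz',im=im,d=d); print(n,C)
s=robot.sense(); print(s)
E
```

```text
scene ({'fx': 430.8641732423579, 'fy': 430.8641732423579, 'cx': 279.59453154454235, 'cy': 201.74690844595844, 'origin': array([ 1.26402864, -0.26377413,  0.64092928]), 'rotation': array([ 0.74621735,  0.48663728, -0.255229  , -0.37576851])}, array([ 1.26402864, -0.26377413,  0.64092928]), array([[ 0.39608463,  0.53446032, -0.74663856],
       [ 0.91808841, -0.24396436,  0.31240208],
       [-0.01518669, -0.80921787, -0.58731236]]))
side ({'fx': 402.3662335522384, 'fy': 402.3662335522384, 'cx': 271.83826083596097, 'cy': 208.42722379856352, 'origin': array([ 0.36486342, -0.4672803 ,  0.72372249]), 'rotation': array([ 0.93226927, -0.14897614,  0.06136267, -0.32390546])}, array([ 0.36486342, -0.4672803 ,  0.72372249]), array([[ 0.94808146, -0.23802036,  0.21092143],
       [-0.31752317, -0.74578273,  0.58565106],
       [ 0.01790469, -0.62221735, -0.78263976]]))
{'time_s': 0.1, 'q': array([-1.38460883e+00,  1.24449505e-01,  1.65155951e+00,  1.14186166e-05,
        1.36753544e+00, -8.25807208e-02]), 'dq': array([ 0.00056236, -0.00283218, -0.00223228, -0.00055394,  0.00069374,
        0.00054326]), 'joint_efforts': array([ 7.72667136e-05, -4.24929643e+01, -3.66654110e+01, -1.01644952e-05,
        3.96382733e-03, -1.50462085e-06]), 'ee_pos': array([ 0.17248474, -0.62610529,  0.23015669]), 'orientation': array([ 9.90983720e-01,  1.33978786e-01, -4.49494143e-05, -9.74885012e-04]), 'force': array([-0.02885065,  0.30422843, -0.75947054]), 'wrist_torque': array([-0.03949023, -0.02122818, -0.01196672]), 'gripper_force': 0.0, 'finger_gap': 0.08571187784326835}
```

View pics/scene0.png

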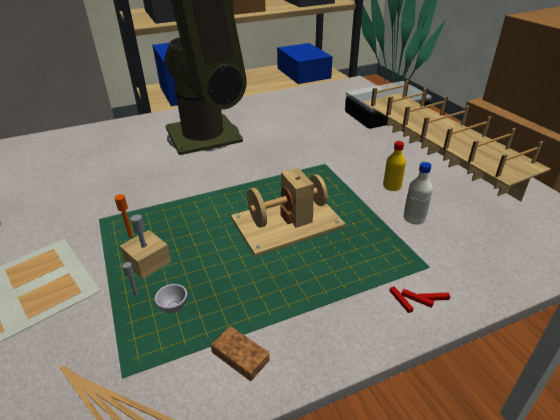

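View pics/side0.png

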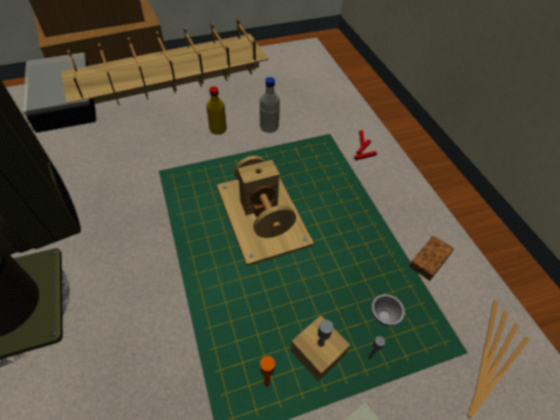

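Scene view: pin candidates are the orange one at (122,203), the grey one in the rack at (138,220) and a smaller grey one at (128,268). In the side view they are at (267,365), (326,327) and (379,342). I choose the larger grey one, standing in the rack. The block top is at about (258,171) side, the wheel at (274,220), and the faceplate is behind the block.

```bash
python3 - <<'E'
from h import *
out=[]
for n,box in [('side',(250,290,400,400)),('scene',(90,180,190,310))]:
    z=np.load(n+'0.npz'); im=z['im'];d=z['d'];C=cam(n);P=cloud(C,d)
    x0,y0,x1,y1=box
    c=cv2.resize(im[y0:y1,x0:x1],(400,int(400*(y1-y0)/(x1-x0))),interpolation=cv2.INTER_CUBIC);c=cv2.copyMakeBorder(c,0,max(0,540-c.shape[0]),0,0,cv2.BORDER_CONSTANT);out.append(c)
    def comp(m,t):
        k,l,s,ce=cv2.connectedComponentsWithStats(m.astype(np.uint8))
        for i in range(1,k):
            if s[i,4]>25:
                q=P[l==i]; print(n,t,ce[i].round(1),s[i,4],np.nanmedian(q,0).round(4),np.nanmin(q,0).round(3),np.nanmax(q,0).round(3))
    Z=P[...,2]; X=P[...,0]; Y=P[...,1]
    reg=(X>.2)&(X<.9)&(Y<.3)&(Y>-.6)
    comp(reg&(abs(Z-.12)<.004),'z120')
    comp(reg&(abs(Z-.122)<.006),'z122')
    comp(reg&(abs(Z-.05)<.004),'z50')
    comp(reg&(Z>.065)&(Z<.22),'tall')
cv2.imwrite('pics/crop0.png',np.hstack(out))
E
```

```text
side z120 [257.4 171.7] 617 [0.5292 0.0851 0.1206] [0.492 0.062 0.116] [0.569 0.11  0.124]
side z120 [325.3 326.7] 159 [ 0.5318 -0.2646  0.1219] [ 0.521 -0.275  0.116] [ 0.543 -0.254  0.124]
side z122 [257.4 171.7] 617 [0.5292 0.0851 0.1206] [0.492 0.062 0.116] [0.569 0.11  0.124]
side z122 [325.4 326.7] 163 [ 0.5318 -0.2648  0.1219] [ 0.521 -0.275  0.116] [ 0.543 -0.254  0.125]
side z50 [274.1 230.2] 74 [ 0.5291 -0.0187  0.0497] [ 0.496 -0.021  0.046] [ 0.572 -0.016  0.054]
side z50 [319.5 345.9] 1462 [ 0.5263 -0.27    0.0501] [ 0.487 -0.309  0.046] [ 0.577 -0.217  0.054]
side tall [262.1 191. ] 2375 [0.5288 0.0642 0.1004] [ 0.49  -0.028  0.065] [0.578 0.148 0.124]
side tall [324.3 330.1] 261 [ 0.5298 -0.2672  0.1208] [ 0.521 -0.275  0.065] [ 0.543 -0.254  0.125]
side tall [378.2 342.7] 121 [ 0.6143 -0.3022  0.0821] [ 0.608 -0.309  0.065] [ 0.624 -0.293  0.085]
side tall [266.6 365.9] 247 [ 0.428  -0.2891  0.1115] [ 0.418 -0.297  0.081] [ 0.44  -0.275  0.114]
scene z120 [296.8 178.4] 412 [0.5366 0.0828 0.1203] [0.492 0.061 0.116] [0.574 0.107 0.124]
scene z120 [135.9 218.4] 84 [ 0.5
[... 433 characters left out ...]
.054]
scene z50 [258.6 220. ] 31 [ 0.5603 -0.0205  0.0501] [ 0.525 -0.022  0.046] [ 0.577 -0.009  0.054]
scene z50 [143.1 246.2] 784 [ 0.5404 -0.2677  0.0504] [ 0.488 -0.311  0.046] [ 0.581 -0.221  0.054]
scene tall [209.2  94.7] 52 [ 0.2011 -0.0124  0.2115] [ 0.2   -0.031  0.194] [0.205 0.004 0.219]
scene tall [289.6 192.1] 1890 [0.5481 0.0669 0.0956] [ 0.492 -0.03   0.065] [0.584 0.146 0.124]
scene tall [121.  203.1] 189 [ 0.4378 -0.2882  0.0998] [ 0.421 -0.299  0.066] [ 0.445 -0.278  0.114]
scene tall [137.8 225.4] 244 [ 0.5404 -0.2663  0.1086] [ 0.523 -0.277  0.065] [ 0.547 -0.256  0.125]
scene tall [127.6 267.9] 108 [ 0.6236 -0.303   0.0793] [ 0.611 -0.311  0.065] [ 0.628 -0.295  0.086]
```

View pics/crop0.png

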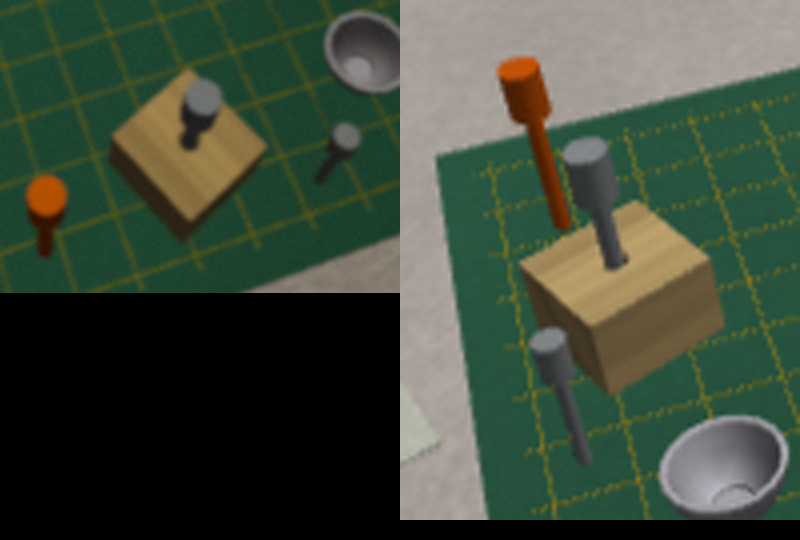

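The crop confirms that the tall grey pin is the one standing in the rack. The small grey pin (lower right) and the orange one stand on their own. Next I measure the block and wheel geometry and the pin centre.

```bash
python3 - <<'E'
from h import *
for n in ['side','scene']:
    z=np.load(n+'0.npz'); im=z['im'];d=z['d'];C=cam(n);P=cloud(C,d)
    X,Y,Z=P[...,0],P[...,1],P[...,2]
    reg=(X>.46)&(X<.6)&(Y<.13)&(Y>.04)
    m=reg&(abs(Z-.12)<.003)
    r=cv2.minAreaRect(P[m][:,:2].astype(np.float32)*1000); print(n,'block',r)
    g=cv2.cvtColor(im,cv2.COLOR_BGR2GRAY)
    # dark pixels in hull of block top
    pts=np.argwhere(m)[:,::-1].astype(np.int32); hull=cv2.convexHull(pts); mk=np.zeros(g.shape,np.uint8); cv2.fillConvexPoly(mk,hull,1); mk=cv2.erode(mk,np.ones((5,5)))
    med=np.median(g[mk>0]); dk=(mk>0)&(g<med*0.65); v,u=np.nonzero(dk); print('hole',u.mean(),v.mean(),len(u),plane(C,u.mean(),v.mean(),.12))
    w=(X>.46)&(X<.6)&(Y<.01)&(Y>-.04)&(Z>.03)&(Z<.125)
    q=P[w]; print('wheel',np.median(q,0),q.min(0),q.max(0))
    a=np.linalg.svd(q-q.mean(0))[2][2] if len(q)<4000 else 0; print('normal',a)
    m=(abs(X-.532)<.025)&(abs(Y+.265)<.025)&(Z>.1175)
    c,rad=cv2.minEnclosingCircle(np.argwhere(m)[:,::-1].astype(np.float32)); print('pin top',plane(C,*c,.122),c,rad)
E
```

```text
side block ((530.85986328125, 86.31129455566406), (76.82737731933594, 47.2022819519043), 1.214198350906372)
hole 258.0 170.66666666666666 18 [0.53198224 0.0878833  0.12      ]
wheel [ 0.53108029 -0.01856566  0.08074446] [ 0.48952409 -0.02836165  0.030009  ] [ 0.57821949 -0.00586329  0.11746772]
normal [-0.01458465  0.99865295 -0.04979524]
pin top [ 0.53204685 -0.26451189  0.122     ] (325.5, 326.5) 7.106435298919678
scene block ((533.0466918945312, 83.98001861572266), (81.1903305053711, 45.280067443847656), 1.9329321384429932)
hole 297.5 178.0 10 [0.53573074 0.08521096 0.12      ]
wheel [ 0.54865505 -0.02069193  0.08012663] [ 0.49443567 -0.03027584  0.03049607] [0.5841518  0.00945902 0.11628566]
normal [-0.08905312  0.99531338 -0.03769377]
pin top [ 0.53676354 -0.26669664  0.122     ] (135.68182373046875, 218.0) 5.681912899017334
```

```bash
python3 -m creep '-1 1.1 -0.6 0 0.6; -1 2.2 -1.2 0 1.2; -1 3.3 -1.9 0 1.8; -1 4.4 -2.5 0 2.4; -1 5.0 -2.8 0 2.86'; python3 -c "
from h import *
print(toolshift(np.array([.534,-.265,.24])-robot.sense()['ee_pos']),R.from_quat(robot.sense()['orientation']).as_matrix())"
```

```text
time_s: 0.72
ee_pos: [0.3779, -0.4229, 0.2309]
orientation: [1.0, 0.01, -0.0, -0.0]
force: [0.3, -0.9, -0.0]
finger_gap: 0.0854
gripper_force: 0.0
[ 3.18450886 -3.09509818 -0.18106729] [[ 9.99802972e-01  1.98490926e-02 -1.76922943e-04]
 [ 1.98492231e-02 -9.99802689e-01  7.69111245e-04]
 [-1.61621874e-04 -7.72471491e-04 -9.99999689e-01]]
```

```bash
python3 -m creep '-1 0.85 -0.85 0 0; -1 1.7 -1.7 0 0; -1 2.5 -2.4 -0.1 0; -1 3.18 -3.1 -0.18 0; -1 3.18 -3.1 -0.18 0'; python3 - <<'E'
from h import *
C,im,d=snap('wrist'); cv2.imwrite('pics/w1.png',im); P=cloud(C,d); print(robot.sense()['ee_pos'],C[1])
m=(abs(P[...,2]-.122)<.006)&(abs(P[...,0]-.534)<.03)&(abs(P[...,1]+.265)<.03)
c,r=cv2.minEnclosingCircle(np.argwhere(m)[:,::-1].astype(np.float32)); p=plane(C,*c,.122); print(c,r,p,r*.112/C[0]['fx'])
print(toolshift(p-robot.sense()['ee_pos']))
E
```

```text
time_s: 1.35
ee_pos: [0.534, -0.2649, 0.2401]
orientation: [1.0, 0.012, 0.0, -0.0]
force: [-1.2, -0.1, -0.5]
finger_gap: 0.0855
gripper_force: 0.0
[ 0.53291433 -0.26609796  0.2398201 ] [ 0.60840788 -0.26343948  0.38311791]
(287.2281494140625, 203.3058319091797) 12.907902717590332 [ 0.53434248 -0.26630365  0.122     ] 0.004601511090759012
[0.03072676 0.00514542 2.35637284]
```

View pics/w1.png

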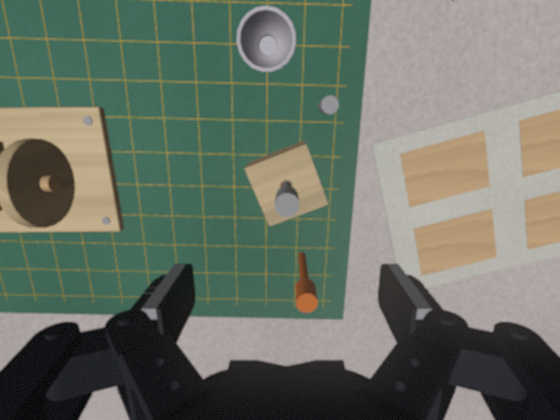

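The wrist view shows the pin head at (287,203), the rack around it, the orange pin at (305,300) and the small one at (330,105), both clear. I'll descend and grasp.

```bash
python3 -m creep '-1 0.03 0 0.8 0; -1 0.03 0 1.6 0; -1 0.03 0 2.4 0; -1 0.03 0 2.9 0; -1 0.03 0 3.0 0' && python3 -m creep '0.3 0 0 0 0; 1 0 0 0 0; 1 0 0 0 0; 1 0 0 0 0; 1 0 0 0 0' 40
```

```text
time_s: 2.02
ee_pos: [0.5314, -0.2673, 0.0875]
orientation: [1.0, 0.009, -0.002, -0.001]
force: [0.2, -0.5, 0.4]
finger_gap: 0.0852
gripper_force: 0.0
time_s: 2.65
ee_pos: [0.5346, -0.2672, 0.0915]
orientation: [1.0, 0.01, 0.001, 0.0]
force: [-1.3, 2.7, 4.9]
finger_gap: 0.021
gripper_force: 39.1
```

```bash
python3 -m creep '1 0 0 -0.3 0; 1 0 0 -0.8 0; 1 0 0 -1.6 0; 1 0 0 -2.4 0; 1 0 0 -3.0 0' && python3 -m creep '1 0 -0.8 0 0; 1 0 -1.7 0 0; 1 0 -2.6 0 0; 1 0 -3.5 0 0; 1 0 -4.2 0 0' && python3 -m creep '1 0 -0.8 0 0; 1 0 -1.4 0 0; 1 0 -1.9 0 0; 1 0 -1.9 0 0; 1 0 -1.9 0 0' && python3 - <<'E'
from h import *
s=robot.sense();print(s['ee_pos'],s['finger_gap'])
for n in ['wrist','side','scene']:
    C,im,d=snap(n); cv2.imwrite(f'pics/{n}2.png',im); np.savez(n+'2.npz',im=im,d=d,ee=s['ee_pos'],q=s['orientation'])
    P=cloud(C,d); m=(abs(P[...,2]-.12)<.004)&(abs(P[...,0]-.53)<.06)&(abs(P[...,1]-.085)<.04)
    print(n,m.sum(), cv2.minAreaRect(P[m][:,:2].astype(np.float32)*1000) if m.sum()>20 else '')
ims=[cv2.imread(f'pics/{n}2.png') for n in ['wrist','side','scene']]
a=cv2.resize(ims[0],(400,300)); b=cv2.resize(ims[1][90:240,180:330],(400,400)); c=cv2.resize(ims[2][90:240,220:370],(400,300))
cv2.imwrite('pics/m2.png',np.vstack([np.hstack([a,c]),np.hstack([cv2.resize(b,(300,300)),np.zeros((300,500,3),np.uint8)])]))
E
```

```text
time_s: 3.28
ee_pos: [0.5341, -0.2677, 0.2431]
orientation: [1.0, 0.01, 0.001, 0.001]
force: [0.6, 0.3, -0.4]
finger_gap: 0.021
gripper_force: 39.1
time_s: 3.9
ee_pos: [0.5295, -0.0559, 0.2408]
orientation: [1.0, 0.01, 0.0, 0.0]
force: [0.4, 0.8, -0.8]
finger_gap: 0.021
gripper_force: 39.3
time_s: 4.53
ee_pos: [0.528, 0.0371, 0.2405]
orientation: [1.0, 0.01, 0.0, 0.0]
force: [0.3, -0.6, -1.2]
finger_gap: 0.0208
gripper_force: 39.3
[0.52804472 0.03714486 0.24053014] 0.02076211683126761
wrist 4281 ((532.0508422851562, 84.68394470214844), (76.42021179199219, 44.37044143676758), 1.950068473815918)
side 544 ((530.9170532226562, 87.13902282714844), (76.7283935546875, 48.54933547973633), 2.766831874847412)
scene 414 ((532.9276123046875, 83.76589965820312), (80.63850402832031, 45.96197509765625), 2.3302783966064453)
```

View pics/m2.png

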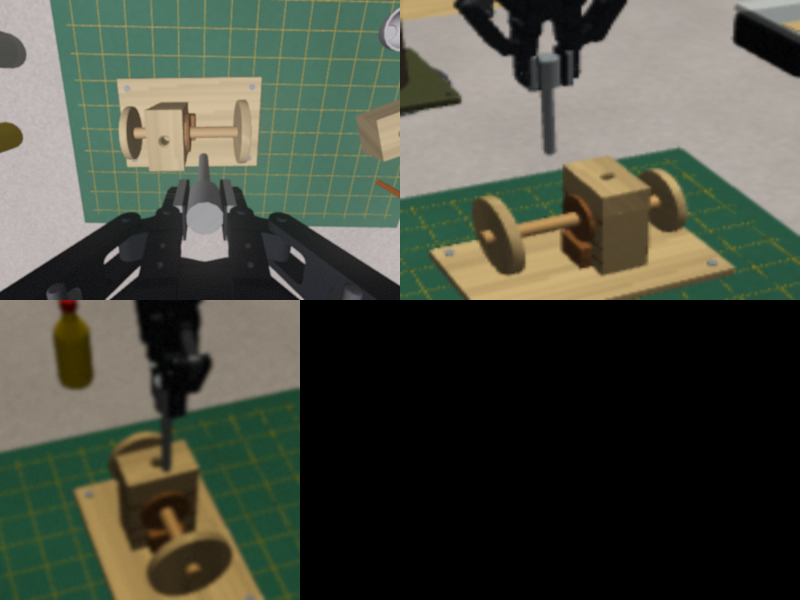

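The pin hangs straight in the fingers in both views: scene crop at (549,100), side crop at (166,430). The guide hole shows dark at about (230,197) in the wrist image. I'll measure the tip against the hole.

```bash
cat > tip.py <<'E'
from h import *
def lines(n,C,im,d,ee):
    P=cloud(C,d); X,Y,Z=P[...,0],P[...,1],P[...,2]
    m=(abs(X-ee[0])<.03)&(abs(Y-ee[1])<.03)&(Z<ee[2]-.015)&(Z>ee[2]-.09)&(Z>.127)
    k,l,s,c=cv2.connectedComponentsWithStats(m.astype(np.uint8)); i=1+np.argmax(s[1:,4]); m=l==i
    v,u=np.nonzero(m); 
    rows=np.unique(v); cu=np.array([u[v==r].mean() for r in rows]); return rows,cu,P[m],m
def tri(C1,p1,C2,p2):
    A=[];b=[]
    for C,p in ((C1,p1),(C2,p2)):
        o,d=ray(C,*p); d=d/np.linalg.norm(d); M=np.eye(3)-np.outer(d,d); A.append(M); b.append(M@o)
    x=np.linalg.lstsq(np.vstack(A),np.hstack(b),rcond=None)[0]; return x
E
python3 - <<'E'
from tip import *
D={}
for n in ['side','scene','wrist']:
    z=np.load(n+'2.npz'); C=cam(n); D[n]=(C,)+lines(n,C,z['im'],z['d'],z['ee'])
    _,r,cu,P,m=D[n]; print(n,len(r),r.min(),r.max(),cu[[0,-1]],P.min(0),P.max(0),np.median(P,0))
    g=cv2.cvtColor(z['im'],cv2.COLOR_BGR2GRAY).astype(float)
    Q=cloud(C,z['d']); t=(abs(Q[...,2]-.12)<.003)&(abs(Q[...,0]-.53)<.05)&(abs(Q[...,1]-.085)<.03)
    mk=np.zeros(g.shape,np.uint8); cv2.fillConvexPoly(mk,cv2.convexHull(np.argwhere(t)[:,::-1].astype(np.int32)),1); mk=cv2.erode(mk,np.ones((5,5)))&~cv2.dilate(m.astype(np.uint8),np.ones((5,5)))
    med=np.median(g[mk>0]); dk=((mk>0)&(g<med*.7)).astype(np.uint8); k,l,s,c=cv2.connectedComponentsWithStats(dk); i=1+np.argmax(s[1:,4]); print(' hole',c[i],s[i],plane(C,*c[i],.12))
# pin centreline vs vertical planes: for each view, ray at tip row and near head
for zz in (.175,.20):
    N=[];b=[]
    for n in ['side','scene']:
        C,r,cu,P,m=D[n]; f=np.polyfit(r,cu,1)
        p=np.median(P,0); vv=proj(C,[p[0],p[1],zz])[1]; o,d=ray(C,np.polyval(f,vv),vv)
        d2=ray(C,np.polyval(f,vv+20),vv+20)[1]; nn=np.cross(d,d2); N.append(nn/np.linalg.norm(nn)); b.append(N[-1]@o)
    N=np.array(N); print('axis at z',zz,np.linalg.solve(N[:,:2],np.array(b)-N[:,2]*zz))
E
```

```text
side 26 150 175 [260.  262.5] [0.52068518 0.03202703 0.1609918 ] [0.53077266 0.03978791 0.22547387] [0.52397149 0.03556758 0.19755292]
 hole [256.55555556 170.77777778] [256 169   2   5   9] [0.52903932 0.08848013 0.12      ]
scene 28 139 166 [276.5 275.5] [0.52540372 0.03106174 0.16155186] [0.53664712 0.04040681 0.22548725] [0.53147565 0.03472062 0.19578377]
 hole [297.27272727 178.        ] [295 177   5   3  11] [0.5355197 0.0847518 0.12     ]
wrist 39 214 252 [285.  284.2] [0.52610064 0.031843   0.15977679] [0.53224612 0.04184667 0.22547868] [0.5310057  0.03707817 0.19973882]
 hole [228.17475728 197.44660194] [223 191  13  12 103] [0.53210101 0.08651121 0.12      ]
axis at z 0.175 [0.52503715 0.03744458]
axis at z 0.2 [0.52520287 0.03768356]
```

```bash
python3 -m creep '1 0.05 -0.5 0 0; 1 0.11 -0.93 0 0; 1 0.11 -0.93 0.3 0; 1 0.11 -0.93 0.52 0; 1 0.11 -0.93 0.52 0' && cat > rel.py <<'E'
from tip import *
s=robot.sense();print(s['ee_pos'],s['orientation'])
cen={'side':(.5309,.0867),'scene':(.5330,.0839)}
N=[];b=[];crops=[]
for n in ['side','scene']:
    C,im,d=snap(n); r,cu,P,m=lines(n,C,im,d,s['ee_pos']); f=np.polyfit(r,cu,1)
    c=np.array([*cen[n],.135]); v=proj(C,c)[1]
    o,d1=ray(C,np.polyval(f,v),v); d2=ray(C,np.polyval(f,v-20),v-20)[1]; nn=np.cross(d1,d2)
    # horizontal normal of the vertical plane through pin axis
    q=plane(C,np.polyval(f,v),v,.135); e=q-c; h=np.cross(d1,[0,0,1]); h/=np.linalg.norm(h)
    print(n,len(r),'tilt',f[0],'tipz',P[:,2].min(),'lateral err mm',1000*h@e,h[:2]); N.append(h[:2]); b.append(h@e)
    u,w=proj(C,[*cen[n],.12]); u=int(u);w=int(w); cr=cv2.resize(im[w-50:w+25,u-50:u+50],(400,300),interpolation=cv2.INTER_CUBIC); crops.append(cr)
e=np.linalg.solve(np.array(N),b); print('pin-hole',e*1000,'shift',toolshift([-e[0],-e[1],0]))
cv2.imwrite('pics/rel%d.png'%(s['time_s']*100),np.hstack(crops))
E
python3 rel.py; ls pics
```

```text
time_s: 5.3
ee_pos: [0.5315, 0.0834, 0.2121]
orientation: [1.0, 0.009, -0.002, 0.0]
force: [-0.1, -0.6, -0.8]
finger_gap: 0.0208
gripper_force: 39.4
[0.53153412 0.08342047 0.21206633] [ 9.99957065e-01  9.05953148e-03 -1.93632307e-03  2.06841343e-04]
side 25 tilt -0.021153846153847664 tipz 0.13053349717084983 lateral err mm -1.448004797271894 [ 0.95861704 -0.28469873]
scene 26 tilt -7.916713431633227e-16 tipz 0.13264600270841653 lateral err mm -1.0973637948654906 [0.42827113 0.90365028]
pin-hole [-1.64029166 -0.43697682] shift [ 3.29604513e-02 -8.13696901e-03 -2.39291333e-05]
crop0.png
m2.png
rel530.png
scene0.png
scene2.png
side0.png
side2.png
w1.png
wrist2.png
```

```bash
python3 -m creep '1 0.03 -0.01 0 0; 1 0.03 -0.01 0.12 0; 1 0.03 -0.01 0.22 0; 1 0.03 -0.01 0.3 0; 1 0.03 -0.01 0.35 0' && python3 -m creep '1 0 0 0.05 0; 1 0 0 0.1 0; 1 0 0 0.1 0'
```

```text
time_s: 6.02
ee_pos: [0.5339, 0.0848, 0.1963]
orientation: [1.0, 0.01, -0.0, 0.0]
force: [0.5, -0.1, 0.3]
finger_gap: 0.0209
gripper_force: 39.4
time_s: 6.4
ee_pos: [0.534, 0.0848, 0.1915]
orientation: [1.0, 0.01, -0.0, 0.0]
force: [0.4, -0.6, -1.0]
finger_gap: 0.0209
gripper_force: 39.3
```

```bash
python3 -m creep '1 0 0 0.08 0; 1 0 0 0.16 0; 1 0 0 0.22 0; 1 0 0 0.27 0; 1 0 0 0.27 0'; python3 -m creep '1 0 0 0.02 0; 1 0 0 0.04 0; 1 0 0 0.04 0'
```

```text
time_s: 7.02
ee_pos: [0.534, 0.0849, 0.1779]
orientation: [1.0, 0.01, -0.0, -0.0]
force: [-0.6, 0.5, -1.7]
finger_gap: 0.0208
gripper_force: 39.3
time_s: 7.4
ee_pos: [0.5341, 0.0848, 0.1763]
orientation: [1.0, 0.01, -0.0, 0.0]
force: [-1.8, -0.6, -0.4]
finger_gap: 0.0207
gripper_force: 39.3
```

```bash
python3 -m creep '0.4 0 0 0 0; 0 0 0 0 0; -0.3 0 0 0 0; -0.6 0 0 0 0; -0.6 0 0 -0.3 0' && python3 -m creep '-1 0 0 -0.6 0; -1 0 0 -1.1 0; -1 0 0.6 -1.1 0; -1 0 1.2 -1.1 0; -1 0 1.2 -1.1 0' && cat > pin.py <<'E'
import sys
from h import *
def pinz():
    C,im,d=snap('side'); P=cloud(C,d); m=(abs(P[...,0]-.531)<.016)&(abs(P[...,1]-.087)<.016)&(P[...,2]>.14)&(P[...,2]<.215)
    z=P[m][:,2]; t=np.percentile(z,90) if len(z)>10 else np.nan; w=m&(abs(P[...,2]-t)<.004)
    return t,np.median(P[w],0)
if __name__=='__main__':
    t,p=pinz(); s=robot.sense(); print('pin top z %.4f'%t,p.round(4),'F',s['force'].round(1),'ee',s['ee_pos'].round(4),'t',s['time_s'])
    sys.exit(1 if not t>.2015 else 0)
E
python3 pin.py; python3 - <<'E'
from h import *
s=robot.sense(); C,im,d=snap('wrist'); cv2.imwrite('pics/w3.png',im); P=cloud(C,d); X,Y,Z=P[...,0],P[...,1],P[...,2]
m=(Z>.1)&(Z<.119)&(abs(X-.534)<.04)&(Y<.03)&(Y>-.04); q=P[m]; print(m.sum(), q.min(0),q.max(0)); 
t=m&(Z>.111); q=P[t]; print(len(q),q.mean(0),q.min(0),q.max(0))
m=(abs(Z-.12)<.003)&(abs(X-.53)<.06)&(abs(Y-.085)<.04); print(cv2.minAreaRect(P[m][:,:2].astype(np.float32)*1000))
print(s['ee_pos'],s['orientation'])
E
```

```text
time_s: 8.02
ee_pos: [0.5332, 0.0848, 0.1904]
orientation: [1.0, 0.01, -0.002, 0.0]
force: [-0.4, 1.0, -0.7]
finger_gap: 0.0682
gripper_force: 0.0
time_s: 8.65
ee_pos: [0.5357, 0.0236, 0.2477]
orientation: [1.0, 0.008, 0.001, 0.0]
force: [-0.0, 1.2, -1.3]
finger_gap: 0.0856
gripper_force: 0.0
pin top z 0.2070 [0.532  0.0855 0.2064] F [-0.1 -0.2 -0.1] ee [0.5356 0.0245 0.2474] t 8.7
946 [ 0.50219309 -0.02213378  0.10003926] [ 0.56931226 -0.00834698  0.11670496]
487 [ 0.53608106 -0.01500809  0.11368337] [ 0.51648352 -0.02148883  0.11101249] [ 0.55620973 -0.00904956  0.11670496]
((531.984375, 84.63372802734375), (76.43757629394531, 44.57539367675781), 1.9461939334869385)
[0.53560899 0.02447343 0.24741019] [ 9.99960938e-01  8.80985001e-03  6.80978976e-04 -2.10513135e-04]
```

View pics/w3.png

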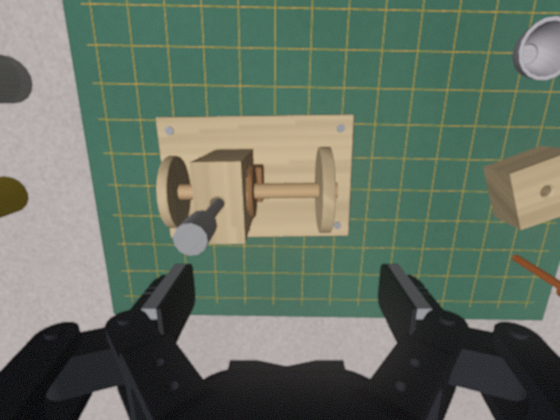

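The pin stands on the spindle (top at z = 0.206; wrist view (192,238)). The wheel's rim is at (326,190), giving a centre near (0.536, -0.015). I'll straddle the rim at -0.8 rad and pinch lightly.

```bash
python3 -m creep '-0.4 -0.3 0.4 0 -0.16; -0.4 -0.55 0.8 0.5 -0.16; -0.4 -0.55 0.8 1.3 -0.16; -0.4 -0.55 0.8 2.0 -0.16; -0.4 -0.55 0.8 2.4 -0.16' && python3 -m creep '-0.4 0 0 0.4 0; -0.4 0 0 0.8 0; -0.4 0 0 0.97 0; -0.4 0 0 0.97 0; -0.4 0 0 0.97 0' && python3 pin.py; python3 -c "
from h import *
C,im,d=snap('wrist');cv2.imwrite('pics/w4.png',im);print(R.from_quat(robot.sense()['orientation']).as_matrix()[0])"
```

```text
time_s: 9.38
ee_pos: [0.5076, -0.0145, 0.1244]
orientation: [1.0, 0.017, -0.001, -0.0]
force: [0.1, 0.6, 0.3]
finger_gap: 0.0601
gripper_force: 0.0
time_s: 10.0
ee_pos: [0.5094, -0.0155, 0.0789]
orientation: [1.0, 0.017, 0.001, 0.0]
force: [0.1, 1.1, -0.2]
finger_gap: 0.0598
gripper_force: 0.0
pin top z nan [nan nan nan] F [0.1 0.3 0.6] ee [ 0.5094 -0.0156  0.079 ] t 10.05
[0.99944549 0.03324229 0.0019127 ]
  return _methods._mean(a, axis=axis, dtype=dtype,
  ret = um.true_divide(
```

View pics/w4.png

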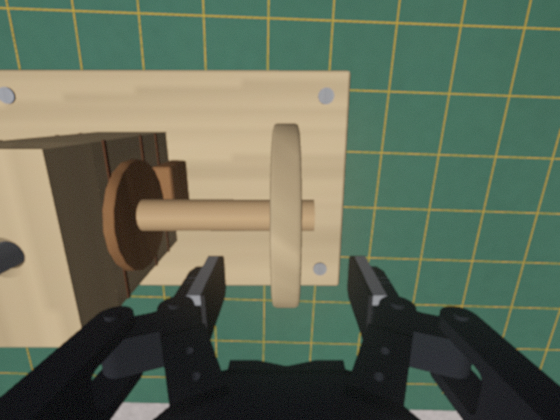

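Wheel centred between the pads (rim at column 287, pads at 205 and 370). The side camera is occluded, so I'll watch the pin with the scene camera.

```bash
sed -i "s/snap('side')/snap('scene')/; s/-.531)<.016/-.535)<.02/; s/-.087)<.016/-.084)<.018/" pin.py; python3 -m creep '0.4 0 0 0 0; 1 0 0 0 0; 1 0 0 0 0; 1 0 0 0 0' 30; python3 pin.py
```

```text
time_s: 10.6
ee_pos: [0.5086, -0.0153, 0.0781]
orientation: [1.0, 0.017, 0.0, -0.0]
force: [-0.7, 2.5, 2.2]
finger_gap: 0.0116
gripper_force: 32.1
pin top z 0.2064 [0.5377 0.0829 0.2062] F [-1.8  3.9  1.7] ee [ 0.5086 -0.0153  0.0781] t 10.65
```

```bash
sed -i "s/sys.exit(1 if not t>.2015 else 0)/sys.exit(1 if not t>.2015 or np.linalg.norm(s['force'])>25 else 0)/" pin.py
python3 -m creep '1 .037 0 -.035 0; 1 .075 0 -.068 0' >/dev/null && python3 pin.py && python3 -m creep '1 .041 0 -.03 0; 1 .084 0 -.058 0' >/dev/null && python3 pin.py && python3 -m creep '1 .044 0 -.024 0; 1 .09 0 -.045 0' && python3 pin.py; python3 -c "
from h import *
C,im,d=snap('scene');cv2.imwrite('pics/s5.png',cv2.resize(im[100:270,200:380],(720,600)))"
```

```text
pin top z 0.2062 [0.5353 0.0831 0.206 ] F [-6.4  1.4 -4.9] ee [ 0.5089 -0.0153  0.0785] t 10.95
pin top z 0.2061 [0.533  0.0827 0.2059] F [-10.    0.8  -5.8] ee [ 0.5113 -0.0152  0.0802] t 11.25
time_s: 11.5
ee_pos: [0.5153, -0.0151, 0.0824]
orientation: [1.0, 0.017, -0.007, -0.0]
force: [-10.8, 0.4, -4.3]
finger_gap: 0.0117
gripper_force: 30.6
pin top z 0.2062 [0.53   0.0827 0.2059] F [-10.3   0.9  -4.7] ee [ 0.5158 -0.015   0.0826] t 11.55
```

View pics/s5.png

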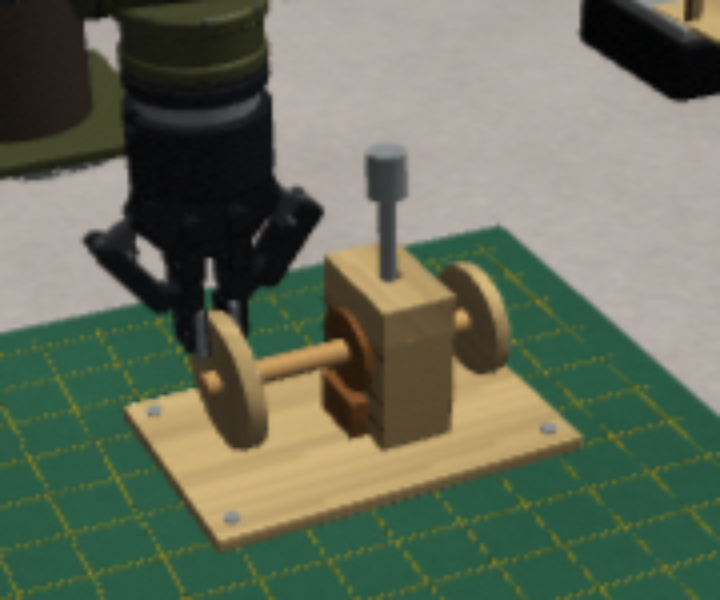

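The scene crop shows the pin still upright at (387,175) and the gripper pinching the rim at (215,320). The wheel is turning smoothly, so I continue with a lighter grip.

```bash

python3 -m creep '1 .048 0 -.018 0; 1 .095 0 -.033 0' 20 >/dev/null && python3 pin.py && python3 -m creep '1 .05 0 -.012 0; 1 .1 0 -.02 0' >/dev/null && python3 pin.py && python3 -m creep '1 .05 0 -.005 0; 1 .1 0 -.007 0' >/dev/null && python3 pin.py && python3 -m creep '1 .05 0 .002 0; 1 .1 0 .007 0' >/dev/null && python3 pin.py && python3 -m creep '1 .05 0 .008 0; 1 .1 0 .02 0' >/dev/null && python3 pin.py && python3 -m creep '1 .048 0 .015 0; 1 .095 0 .033 0' >/dev/null && python3 pin.py && python3 -m creep '1 .046 0 .021 0; 1 .09 0 .045 0' >/dev/null && python3 pin.py && python3 -m creep '1 .043 0 .027 0; 1 .084 0 .058 0' >/dev/null && python3 pin.py && python3 -m creep '1 .038 0 .032 0; 1 .075 0 .068 0' >/dev/null && python3 pin.py
```

```text
pin top z 0.2059 [0.5319 0.0822 0.2057] F [-10.1   0.8  -2.6] ee [ 0.5207 -0.0149  0.0845] t 11.9
pin top z 0.2065 [0.5316 0.0836 0.2061] F [-10.    0.4  -2.2] ee [ 0.5259 -0.0147  0.0857] t 12.2
pin top z 0.2063 [0.5308 0.0829 0.2062] F [-10.7   1.5  -0.5] ee [ 0.5311 -0.0146  0.0864] t 12.5
pin top z 0.2061 [0.531  0.0828 0.2057] F [-10.    2.    0.8] ee [ 0.5364 -0.0144  0.0864] t 12.8
pin top z 0.2060 [0.5316 0.0825 0.2058] F [-10.2   0.9   2.2] ee [ 0.5417 -0.0142  0.0858] t 13.1
pin top z 0.2062 [0.5316 0.0822 0.206 ] F [-10.4   1.    2.9] ee [ 0.5469 -0.0141  0.0845] t 13.4
pin top z 0.2060 [0.53   0.0825 0.2059] F [-9.7  2.   2.2] ee [ 0.5518 -0.0139  0.0826] t 13.7
pin top z 0.2062 [0.5302 0.0827 0.206 ] F [-9.5  2.8  4.1] ee [ 0.5565 -0.0138  0.0802] t 14.0
pin top z 0.2063 [0.5313 0.0824 0.206 ] F [-8.7  3.2  6. ] ee [ 0.5607 -0.0137  0.0773] t 14.3
```

```bash

python3 -m creep '0.5 0 0 0 0; -0.2 0 0 0 0; -0.4 -.2 0 -.3 0; -0.4 -.7 0 -.4 0; -0.4 -1.09 0 -.3 0' && python3 -m creep '-0.4 0 0 .3 0; 0.4 0 0 .3 0; 1 0 0 .3 0; 1 0 0 .3 0; 1 0 0 .3 0' 30 && python3 pin.py && python3 -c "
from h import *
print(robot.sense()['wrist_torque'])"
```

```text
time_s: 14.92
ee_pos: [0.5093, -0.0161, 0.0942]
orientation: [1.0, 0.017, 0.002, 0.0]
force: [0.6, 0.4, -0.5]
finger_gap: 0.0596
gripper_force: 0.0
time_s: 15.55
ee_pos: [0.5093, -0.0153, 0.0782]
orientation: [1.0, 0.017, 0.001, -0.0]
force: [2.1, 3.0, -1.1]
finger_gap: 0.0114
gripper_force: 32.0
pin top z 0.2063 [0.5306 0.0835 0.206 ] F [ 3.   4.8 -0.5] ee [ 0.5093 -0.0153  0.0782] t 15.6
[ 0.40294127 -0.33265753 -0.01168211]
```

```bash
sed -i "s/,'t',s\['time_s'\])/,'t',s['time_s'],'g',round(float(s['gripper_force']),1),s['wrist_torque'].round(2))/" pin.py
python3 -m creep '1 .037 0 -.035 0; 1 .075 0 -.068 0' >/dev/null && python3 pin.py && python3 -m creep '1 .041 0 -.03 0; 1 .084 0 -.058 0' >/dev/null && python3 pin.py && python3 -m creep '1 .044 0 -.024 0; 1 .09 0 -.045 0' >/dev/null && python3 pin.py && python3 -m creep '1 .048 0 -.018 0; 1 .095 0 -.033 0' >/dev/null && python3 pin.py && python3 -m creep '1 .05 0 -.012 0; 1 .1 0 -.02 0' >/dev/null && python3 pin.py && python3 -m creep '1 .05 0 -.005 0; 1 .1 0 -.007 0' >/dev/null && python3 pin.py && python3 -m creep '1 .05 0 .002 0; 1 .1 0 .007 0' >/dev/null && python3 pin.py && python3 -m creep '1 .05 0 .008 0; 1 .1 0 .02 0' >/dev/null && python3 pin.py && python3 -m creep '1 .048 0 .015 0; 1 .095 0 .033 0' >/dev/null && python3 pin.py && python3 -m creep '1 .046 0 .021 0; 1 .09 0 .045 0' >/dev/null && python3 pin.py && python3 -m creep '1 .043 0 .027 0; 1 .084 0 .058 0' >/dev/null && python3 pin.py && python3 -m creep '1 .038 0 .032 0; 1 .075 0 .068 0' >/dev/null && python3 pin.py
```

```text
pin top z 0.2063 [0.531  0.0825 0.2061] F [ -1.8   3.  -11.4] ee [ 0.5095 -0.0153  0.0786] t 15.9 g 30.5 [ 0.14  0.53 -0.07]
pin top z 0.2064 [0.5307 0.0832 0.2063] F [ -4.6   2.7 -13. ] ee [ 0.5139 -0.0151  0.0822] t 16.2 g 29.2 [0.3  1.23 0.01]
pin top z 0.2060 [0.5308 0.0836 0.2059] F [ -7.5   2.2 -10.5] ee [ 0.5183 -0.015   0.0848] t 16.5 g 29.3 [ 0.28  1.39 -0.  ]
pin top z 0.2060 [0.5312 0.0824 0.2058] F [-7.3  2.  -7.3] ee [ 0.523  -0.0148  0.0866] t 16.8 g 29.7 [ 0.26  1.47 -0.05]
pin top z 0.2053 [0.5322 0.0822 0.2051] F [-9.2  3.2 -5.8] ee [ 0.528  -0.0147  0.0879] t 17.1 g 29.6 [ 0.28  1.7  -0.04]
pin top z 0.1982 [0.5366 0.0829 0.198 ] F [-9.6  3.1 -5. ] ee [ 0.5331 -0.0145  0.0886] t 17.4 g 29.6 [ 0.31  1.71 -0.01]
```

The pin has dropped 8 mm and the chain stopped at that point. I unwind the arm's lag and release the wheel.

```bash

python3 -m creep '1 -.04 0 0 0; 1 -.08 0 0 0; 0.5 -.08 0 0 0; -0.2 -.08 0 0 0; -0.4 -.08 0 0 0' && python3 pin.py; python3 -m creep '-0.4 0 0 -.6 0; -0.4 0 0 -1.3 0; -0.4 0 0 -2.1 0; -0.4 0 0 -2.9 0; -0.4 0 0 -2.9 0'; python3 pin.py
```

```text
time_s: 18.02
ee_pos: [0.5334, -0.0154, 0.0914]
orientation: [1.0, 0.017, 0.002, 0.0]
force: [-0.2, 0.6, 0.0]
finger_gap: 0.0568
gripper_force: 0.0
pin top z 0.1980 [0.5337 0.0837 0.1974] F [-0.5 -0.5  0.6] ee [ 0.5329 -0.0153  0.091 ] t 18.075 g 0.0 [-0.05 -0.   -0.03]
time_s: 18.7
ee_pos: [0.5342, -0.0153, 0.2397]
orientation: [1.0, 0.017, 0.005, 0.001]
force: [0.4, 0.3, 0.7]
finger_gap: 0.0597
gripper_force: 0.0
pin top z 0.1982 [0.5342 0.0831 0.1976] F [ 0.2 -0.3 -0.9] ee [ 0.5329 -0.0152  0.2369] t 18.75 g 0.0 [ 0.   -0.   -0.01]
```

```bash

python3 -m creep '1 0.05 -0.5 0 0; 1 0.05 -1 0 0; 1 .05 -1.5 0 0; 1 .05 -2 0 0; 1 .05 -2 0 0' 30; python3 -m creep '1 0 0 0 0; 1 0 0 .2 0; 1 0 0 .4 0; 1 0 0 .55 0; 1 0 0 .6 0'; python3 pin.py; python3 -c "
from h import *
C,im,d=snap('scene');C2,i2,d=snap('side');cv2.imwrite('pics/s6.png',np.hstack([cv2.resize(im[100:250,220:360],(400,430)),cv2.resize(i2[80:230,190:330],(400,430))]))"
```

```text
time_s: 19.38
ee_pos: [0.5299, 0.0861, 0.2325]
orientation: [1.0, 0.018, -0.001, 0.0]
force: [-0.8, 0.3, 0.1]
finger_gap: 0.0001
gripper_force: 0.0
time_s: 20.0
ee_pos: [0.5304, 0.0849, 0.2032]
orientation: [1.0, 0.016, -0.001, 0.0]
force: [-0.2, -0.9, -0.2]
finger_gap: 0.0004
gripper_force: 0.0
pin top z 0.2116 [0.5415 0.0803 0.2127] F [-0.3 -0.3 -0.2] ee [0.5305 0.085  0.2034] t 20.05 g 0.0 [0.03 0.05 0.  ]
```

View pics/s6.png

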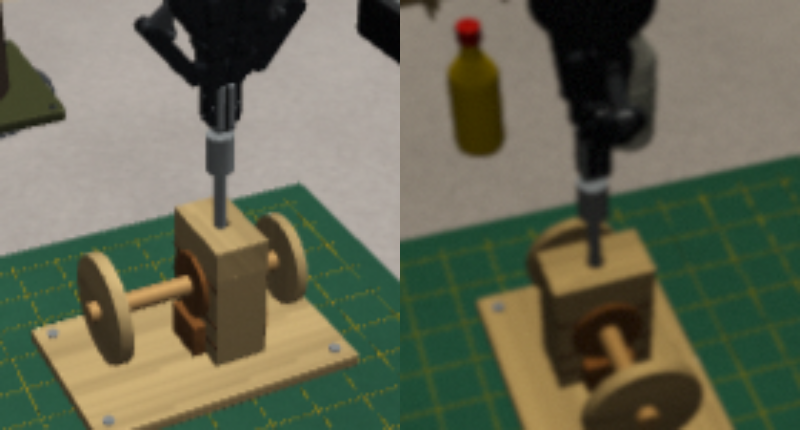

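Both views show the shut fingers centred just above the pin head (scene crop (221,135), side crop (593,185)). I push gently downwards.

```bash

python3 -m creep '1 .04 0 0 0; 1 .04 0 .05 0; 1 .04 0 .1 0; 1 .04 0 .15 0; 1 .04 0 .2 0'; python3 -m creep '1 0 0 .05 0; 1 0 0 .1 0; 1 0 0 .15 0; 1 0 0 .2 0; 1 0 0 .25 0'
```

```text
time_s: 20.78
ee_pos: [0.5338, 0.0852, 0.1957]
orientation: [1.0, 0.017, 0.001, -0.0]
force: [-0.2, 0.5, 4.5]
finger_gap: -0.0001
gripper_force: 2.6
time_s: 21.4
ee_pos: [0.534, 0.0853, 0.1835]
orientation: [1.0, 0.017, 0.002, -0.0]
force: [0.7, 0.4, 5.5]
finger_gap: -0.0002
gripper_force: 2.6
```

```bash

python3 -m creep '1 0 0 .06 0; 1 0 0 .12 0; 1 0 0 .18 0; 1 0 0 .24 0; 1 0 0 .3 0'; python3 -m creep '1 0 0 .06 0; 1 0 0 .12 0; 1 0 0 .18 0; 1 0 0 .22 0; 1 0 0 .26 0'
```

```text
time_s: 22.02
ee_pos: [0.534, 0.0853, 0.1684]
orientation: [1.0, 0.017, 0.002, -0.0]
force: [-0.5, 0.1, 5.2]
finger_gap: -0.0001
gripper_force: 2.6
time_s: 22.65
ee_pos: [0.5341, 0.0853, 0.1554]
orientation: [1.0, 0.017, 0.002, -0.0]
force: [-1.0, -1.0, 5.4]
finger_gap: -0.0001
gripper_force: 2.6
```

```bash

python3 -m creep '1 0 0 .03 0; 1 0 0 .06 0; 1 0 0 .06 0'
```

```text
time_s: 23.02
ee_pos: [0.5338, 0.0853, 0.1522]
orientation: [1.0, 0.017, 0.001, -0.0]
force: [-0.2, 0.9, 5.5]
finger_gap: -0.0001
gripper_force: 2.5
```

```bash

python3 -m creep '1 0 0 .03 0; 1 0 0 .06 0; 1 0 0 .06 0'; python3 -m creep '1 0 0 .03 0; 1 0 0 .06 0; 1 0 0 .06 0'
```

```text
time_s: 23.4
ee_pos: [0.5342, 0.0853, 0.1501]
orientation: [1.0, 0.017, 0.002, -0.0]
force: [-1.5, -0.2, 8.1]
finger_gap: 0.0002
gripper_force: 4.2
time_s: 23.78
ee_pos: [0.5346, 0.0853, 0.1499]
orientation: [1.0, 0.017, 0.002, -0.0]
force: [-6.2, -0.9, 20.3]
finger_gap: 0.0005
gripper_force: 10.0
```

Firm stop at z = 0.150, which is home. I retract and verify.

```bash

python3 -m creep '1 0 0 -.2 0; 1 0 0 -.9 0; 1 0 0 -1.8 0; 1 0 .5 -2.6 0; 1 0 1.5 -2.6 0'; python3 -m creep '1 0 1 0 0; 1 0 2 0 0; 1 0 2 0 0'; python3 - <<'E'
from h import *
o=[]
for n,b in [('scene',(220,100,360,250)),('side',(190,80,330,230))]:
    C,im,d=snap(n);P=cloud(C,d);X,Y,Z=P[...,0],P[...,1],P[...,2]
    m=(abs(X-.533)<.02)&(abs(Y-.085)<.02)&(Z>.135)&(Z<.23); print(n,np.percentile(Z[m],90),np.median(P[m],0))
    o.append(cv2.resize(im[b[1]:b[3],b[0]:b[2]],(400,430)))
cv2.imwrite('pics/s7.png',np.hstack(o))
E
```

```text
time_s: 24.4
ee_pos: [0.537, 0.0104, 0.2792]
orientation: [1.0, 0.018, 0.004, 0.0]
force: [0.1, 1.0, -0.0]
finger_gap: 0.0004
gripper_force: 0.0
time_s: 24.78
ee_pos: [0.5382, -0.0923, 0.274]
orientation: [1.0, 0.014, -0.001, -0.0]
force: [0.5, -0.1, -0.5]
finger_gap: 0.0001
gripper_force: 0.0
scene 0.1511098785756324 [0.53900929 0.08139372 0.14798084]
side 0.15157241119121367 [0.5300957  0.08233845 0.14959694]
```

View pics/s7.png

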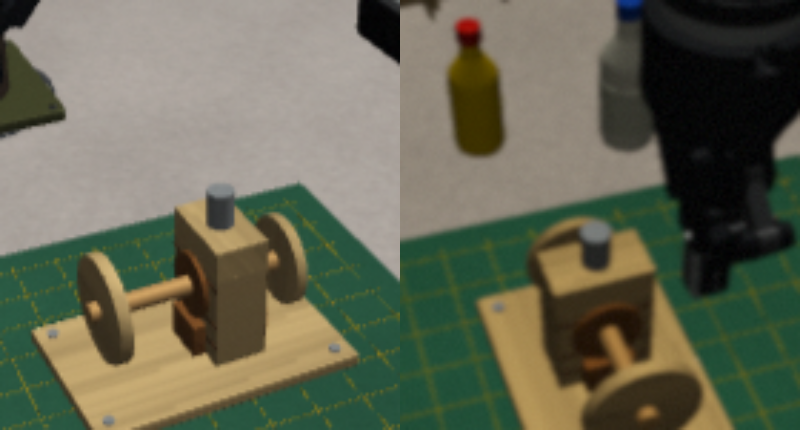

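The pin head sits flush on the block in both views (scene crop (221,205), side crop (596,245)), with its top at z = 0.151. The robot is clear.

```bash
python3 -c "
from cell import robot
print(robot.close_job())"
```

```text
the job is handed in; nothing more can be done
None
```

The spindle is locked: the pin dropped into the cross-hole on the second turn of the wheel, I stopped there and pushed it home with its head flush on the block, and the job was handed in at about 25 s with the bottles and bowl untouched.

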